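# Hang the cleaned cap lamp and hold the drying board out

## Task

Hang the freshly cleaned cap lamp with the U-shaped clip frame over the steel bar of the drying board, one battery pod on each side of the bar, and let go of it. Then slide the board straight out over the front edge of the tiled ledge until the black line across the board lies along that edge, so that the lamp can drip clear of the ledge. At that overhang the board would tip, so keep hold of it: finish while still holding the board level with the lamp hanging on it, never letting it tip, and leave the other things where they are.

Things in the scene. Friction and masses are not known exactly. Their poses are not given: they have to be found in the camera images.
- lamp: Loose matte black cap lamp (0.22 kg) on a rigid inverted-U clip frame, standing on 2 pods. Origin: underside centre; x from pod to pod, z up; half-turn symmetric. Pods 18 (x) x 40 x 30 mm high, 66 mm apart inside. Crown 28 mm long, 5 thick, underside 72.5 mm up, sloping shoulders to 30 mm wide legs. Housing block on the crown, 40 (x) x 36 x 44 high, top 121.5 mm up. Hangs stably by its crown.
- saddle (a point): Centre of the underside of the lamp's crown, the place that rests on the bar; axes as lamp.
- housing_top (a point): Centre of the top of the lamp's housing, 49 mm above saddle.
- board: Loose plywood drying board 260 (x) x 120 x 12 mm, 0.5 kg in all, flat on the ledge. Origin: underside centre; x points outward over the ledge's front edge, z up. At x = +95 mm a 12 mm steel bar along y on two posts (90 mm clear between), its top 106 mm above the underside. At x = -105 mm an upright grey fin to hold it by, 14 (x) x 60 mm, its top 53 mm above the underside.
- bar (a point): Middle of the top of the bar; where the lamp's crown should rest. Axes as board.
- fin (a point): Middle of the top of the fin. Axes as board.
- mark (a point): Point of the board's underside at the middle of the black line that runs across the board (along y) at board x = -15 mm; the line is 3 mm wide and shows on the top and the side faces. Axes as board.
- ledge: Fixed tiled ledge, a block 320 (x) x 200 (y) x 60 mm high with a dark steel strip along its front edge. Origin: centre of its underside on the shelf; x points outward (about the robot's left, turned by up to 17 degrees), z up.
- edge (a point): Middle of the top of the ledge's front edge (ledge x = +160 mm, 60 mm above the shelf); axes as ledge, x pointing outward over the drop.
- plain_lamp: Bystander: loose round black cap lamp without frame, 60 mm diameter, 38 mm high, origin at the centre of its underside.
- bezel: Bystander: loose silver aluminium ring, 68 mm outer diameter, 10 mm high, origin at the centre of its underside.
- seal: Bystander: loose yellow lamp seal ring, 60 mm outer diameter, 8 mm high, origin at the centre of its underside.
- switches: Bystander: fixed white rocker switch panel, 90 (x) x 160 (y) x 30 mm high, x about the robot's left (rockers to 38 mm), origin at the centre of its underside.

How it is judged:
On the way, in this order (a step that is already met when the one before it is completed fails the run):
1. the lamp hangs over the bar, released, with the board still mostly on the ledge (x of saddle in the frame of bar between -0.022 and 0.022 m and y of saddle in the frame of bar between -0.03 and 0.03 m and z of saddle in the frame of bar between -0.01 and 0.01 m and angle between lamp's own z axis and vertical below 0.35 rad and angle between the x axis of lamp and the x axis of board, either way round below 0.5 rad and contact force between lamp and board above 0.5 N and contact force between the fingers and lamp below 0.1 N and x of mark in the frame of edge below -0.05 m), for 0.3 s.
2. the board is slid out until its line lies along the ledge's edge, held level (x of mark in the frame of edge between -0.007 and 0.007 m and angle between board's own z axis and vertical below 0.06 rad and angle between the x axis of board and the x axis of ledge, either way round below 0.12 rad and contact force between the fingers and board above 1 N and contact force between board and ledge above 0.5 N), for 0.2 s.
At the end, for the whole second after the job is handed in: Line within 7 mm of the ledge's edge, board square to it within 0.12 rad, level within 0.06 rad, resting on the ledge and held by the fingers (over 1 N); lamp hanging by its crown on the bar (22 mm across, 30 mm along, 10 mm in height, tilt under 0.35 rad), not touched; all at rest (all of step 2 and x of saddle in the frame of bar between -0.022 and 0.022 m and y of saddle in the frame of bar between -0.03 and 0.03 m and z of saddle in the frame of bar between -0.01 and 0.01 m and angle between lamp's own z axis and vertical below 0.35 rad and angle between the x axis of lamp and the x axis of board, either way round below 0.5 rad and contact force between lamp and board above 0.5 N and contact force between the fingers and lamp below 0.1 N and linear speed of board below 0.02 m/s and linear speed of lamp below 0.05 m/s); the arm keeps its last pose, push and grip.
It fails at once if the board tips (more than 0.15 rad) (angle between board's own z axis and vertical above 0.15 rad).
It fails at once if the plain lamp, the bezel ring or the seal is moved by more than 20 mm (distance of any of plain_lamp, bezel, seal from where it was at the start of the episode above 0.02 m).
It also fails if it takes over 56 s, if anything falls off the work surface, if the arm or the gripper's body presses on something with over 40 N, if the wrist force passes 120 N, or if a joint passes its speed limit or range.

## Robot

A 6-joint arm with a two-finger parallel gripper is mounted at the origin on the work surface. World frame = base frame: x ahead of the robot, y to its left, z up, the work surface at z = 0. Lengths are in m, angles in rad, forces in N, time in s.
With the tool pointing down it reaches from about 0.25 to 0.775 m from the base axis. Payload 4 kg.
Tool frame: the origin (TCP) lies between the finger pads; the fingertips stand 14 mm ahead of it and the grasp point (between the pads) lies 5 mm behind it; z points along the fingers, y is the line along which they close (so a half turn about z gives the same grasp; the last joint's range is limited). The gripper opens to 94 mm and grips with 3 to 60 N. Pads are 16 mm wide; open, the fingers measure 119 mm over their backs; the gripper's body (75 mm by 177 mm) begins 78 mm behind the grasp point.
Start: joints at [1.115, 0.087, 1.371, -0, 1.684, -0.103], TCP at [0.19, 0.516, 0.22] pointing down, gripper open.
Joint ranges: [-3.1, 3.1], [-0.76, 2.03], [0.27, 2.55], [-1.08, 4.22], [0.17, 2.65], [-2.57, 2.57]. Speed limits (rad/s): [2.79, 2.79, 3.14, 3.14, 3.14, 3.14].

## Interface

Orientations are given as [roll, pitch, yaw] about the fixed x, y, z axes, in that order (R = Rz(yaw) Ry(pitch) Rx(roll)).
In Python, from bench import robot, snapshot gives the robot as it stands.
- The arm moves only by the tool carry_out, never from a script. Its argument "motion" is text: rows parted by semicolons, each of 4 numbers parted by spaces: the shift along the tool's x, y, z each as a share of 0.15 m, from -1 to 1, then the turn about the tool's z as a share of 180 degrees, from -1 to 1. A call has exactly 8 rows; each row is the pose to reach, as a shift and turn from the pose commanded when the call began, along the tool's axes at that moment, turning the shorter way round; what a row does not reach only later rows make up. A row lasts 1/10 s, in which the tool goes at most 50 mm and 8.59 degrees, less where a joint would pass 70% of its speed; a pose out of reach is approached as far as the arm can. A call with a number of a shift or a turn outside -1 to 1 is refused whole. A call with a gripper value outside its range is refused whole. "grip" is the opening, from -1 (shut) to 1 (fully open), set as the call begins (left out, the last holds). The fingers move at their own pace and stop on an object; the grip force is fixed at half the most. Time passes only in rows, so rows that repeat a pose let the fingers close, or fill a call up. It gives the time, the measured TCP pose, the force, the opening and the grip force at its end, in the units of the state.
- robot.get_obs(): the state, without advancing time (a new reading comes with each control period).
- snapshot(name): name is "scene" or "top" or "wrist"; returns a dict with "image" (400x640x3 uint8, red, green, blue), "fx", "fy", "cx", "cy" (pixels), "distortion" ([k1, k2, p1, p2, k3] as OpenCV has them; the pictures are not rectified), "pose" (4x4, takes a point from camera to world coordinates); the wrist camera has in their place "hand_eye" (4x4, takes a point from camera to tool coordinates, whose origin is the TCP and whose axes are the flange's). Camera axes: x right, y up, looking along -z (the intrinsics and any distortion apply to the point x, -y, -z); pixel columns grow to the right and rows downward; lengths in m; the calibration is good to about 2 mm. A picture is of the moment at which its call begins: read the wrist's pose just before it. There is no depth.
- robot.close_job(): hands the job in; it is judged then, once.
The state is a dict: "time": time; "joint_positions": joint angles; "qvel": joint speeds; "joint_torque": joint torques, N m; "tool_pos": TCP position; "ee_rot": TCP orientation; "wrist_force": force on the tool from outside, world axes, zero at the start; "wrist_torque": the same for the moment, N m; "width": finger opening in m; "finger_force": force on a finger pad.
Only numpy, scipy, OpenCV 4.12 (cv2) and the standard library are available. Lean on these libraries where they do the work, as an engineer would, in place of code of your own. Each camera call takes 0.05 s, during which the arm holds its last target. There are 200 camera calls.

## Working session

There is one attempt and no reset: what is moved stays moved. The work goes in short steps, Python scripts to look and compute and a tool call to move; the robot and the scene stay as the last step left them, time stands still between calls to the robot, and variables do not carry over. Pictures are saved under pics/ and viewed, at most 11 in all, crops included, and the job is handed in when it is done.

Besides the shell and the picture viewer there is one more tool, called after "Call:" by a JSON object that holds its "api" and its "payload", one argument or row to a line. carry_out: Moves the arm, as the interface text tells. Shift numbers are shares of 0.15 m and turn numbers shares of 180 degrees, none past 1 either way. Its arguments: {"type":"object","properties":{"motion":{"type":"string"},"grip":{"type":"number"}},"required":["motion"]}

```bash
ls; mkdir -p pics
python3 - <<'E'
from bench import robot, snapshot
import cv2,json,numpy as np,pickle
o=robot.get_obs(); print({k:np.round(v,3).tolist() for k,v in o.items()})
for n in("scene","top"):
    s=snapshot(n); cv2.imwrite(f"pics/{n}0.png",s["image"][:,:,::-1]); pickle.dump(s,open(f"{n}0.pkl","wb"))
    print(n,s["fx"],s["fy"],s["cx"],s["cy"],s["distortion"],np.round(s["pose"],3).tolist())
E
```

```text
pics
{'time': 0.0, 'joint_positions': [1.115, 0.088, 1.372, -0.0, 1.684, -0.103], 'qvel': [0.0, -0.0, -0.001, 0.0, 0.001, 0.001], 'joint_torque': [-0.002, -34.019, -30.242, 0.072, 0.033, -0.0], 'tool_pos': [0.19, 0.516, 0.218], 'ee_rot': [-3.139, -0.0, 2.789], 'wrist_force': [-0.015, -0.29, 0.205], 'wrist_torque': [-0.003, -0.035, -0.004], 'finger_force': 0.0, 'width': 0.094}
scene 497.92355619703307 497.92355619703307 313.70883672959803 194.00832434077506 [0.03072885 0.         0.         0.         0.        ] [[-0.494, -0.568, 0.659, 1.488], [0.869, -0.339, 0.36, 0.407], [0.019, 0.75, 0.661, 0.981], [0.0, 0.0, 0.0, 1.0]]
top 399.60821271219663 399.60821271219663 316.47021863491085 197.86718184558782 [-0.01369224  0.          0.          0.          0.        ] [[0.013, 0.989, -0.146, 0.475], [-1.0, 0.012, -0.009, -0.055], [-0.007, 0.146, 0.989, 1.153], [0.0, 0.0, 0.0, 1.0]]
```

View pics/top0.png

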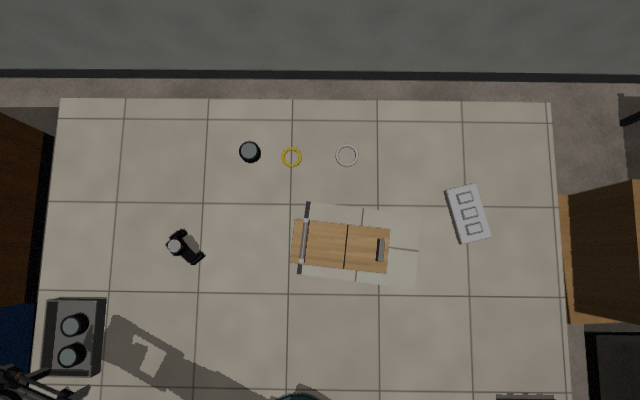

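View pics/scene0.png

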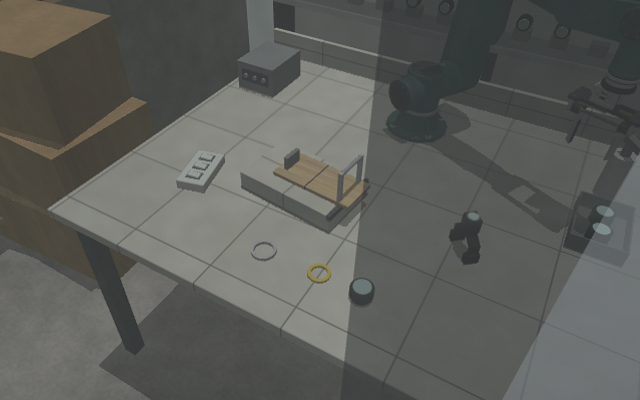

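The top view shows the lamp at (185,247), the board at (345,247) with its bar at (303,242), line at (346,246) and fin at (381,250), and the ledge edge strip from (307,204) to (300,272). The scene view shows the same things: lamp (467,235), bar (350,175), fin (291,158).

```bash
cat > h.py <<'E'
import cv2,numpy as np,pickle
def ray(s,uv,T=None):
    K=np.array([[s["fx"],0,s["cx"]],[0,s["fy"],s["cy"]],[0,0,1]])
    p=cv2.undistortPoints(np.array(uv,float).reshape(-1,1,2),K,np.array(s["distortion"],float)).reshape(-1,2)
    d=np.c_[p[:,0],-p[:,1],-np.ones(len(p))]
    T=np.array(s["pose"]) if T is None else T
    return T[:3,3],d@T[:3,:3].T
def plane(s,uv,z,T=None):
    o,d=ray(s,uv,T); return o+d*((z-o[2])/d[:,2])[:,None]
def proj(s,P,T=None):
    T=np.array(s["pose"]) if T is None else T
    q=(np.asarray(P,float)-T[:3,3])@T[:3,:3]; q=q*[1,-1,-1]
    K=np.array([[s["fx"],0,s["cx"]],[0,s["fy"],s["cy"]],[0,0,1]])
    return cv2.projectPoints(q,np.zeros(3),np.zeros(3),K,np.array(s["distortion"],float))[0].reshape(-1,2)
def two(s1,a,s2,b):
    o1,d1=ray(s1,[a]);o2,d2=ray(s2,[b]);d1=d1[0];d2=d2[0]
    t=np.linalg.lstsq(np.c_[d1,-d2],o2-o1,rcond=None)[0]
    p,q=o1+d1*t[0],o2+d2*t[1]; return (p+q)/2,np.linalg.norm(p-q)
E
python3 - <<'E'
import pickle,cv2,numpy as np
t=pickle.load(open("top0.pkl","rb"))["image"];s=pickle.load(open("scene0.pkl","rb"))["image"]
f=lambda im,x,y,w,h,k:cv2.resize(np.clip(im[y:y+h,x:x+w].astype(float)*1.5,0,255).astype(np.uint8),(w*k,h*k),interpolation=cv2.INTER_CUBIC)
a=f(t,155,220,60,50,5); b=f(t,285,195,125,100,4)
c=f(s,440,200,60,75,4); d=f(s,230,135,140,75,4)
o=np.zeros((600,800,3),np.uint8)
o[:250,:300]=a; o[:400-100,300:800]=b[:300]; o[300:600,:240]=c; o[300:600,240:800]=d
cv2.imwrite("pics/crops.png",o[:,:,::-1])
E
```

```text
(no output)
```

View pics/crops.png

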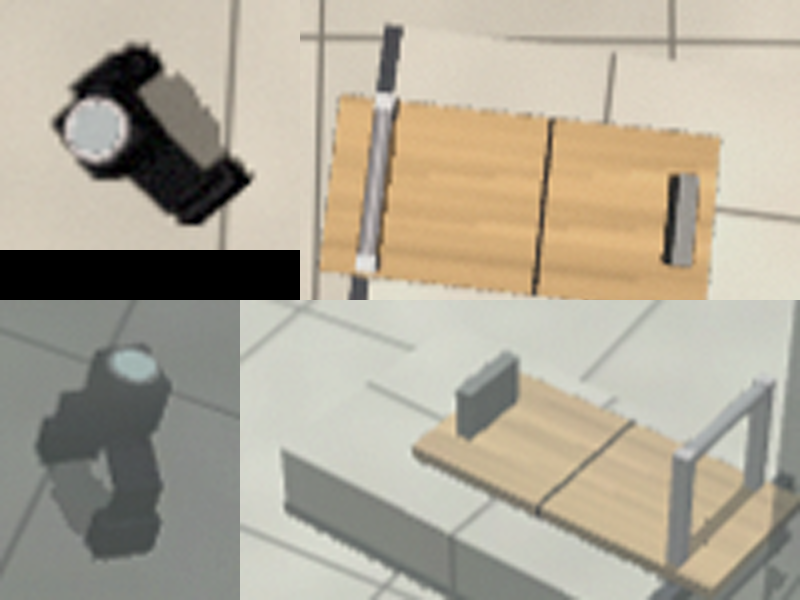

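The crops show the lamp's lens disc at top (174,246) and scene (474,216). On the top view the board corners are (295,219), (390,229) and (290,262). The line runs from (348,224) to (344,269), the bar ends are (306,220) and (301.5,260), and the fin top is at (382,250).

Run:
```python
from h import *
t=pickle.load(open("top0.pkl","rb"));s=pickle.load(open("scene0.pkl","rb"))
np.set_printoptions(precision=4,suppress=True)
T=lambda x,y:(285+(x-300)/4,195+y/4); A=lambda x,y:(155+x/5,220+y/5)
print("house",plane(t,[A(96,128)],.1215),two(t,A(96,128),s,(440+135/4,200+64/4)))
def seg(n,uv,z):
    P=plane(t,uv,z); d=P[1]-P[0]; print(n,P[:,:2].tolist(),"mid",P.mean(0),"len",np.linalg.norm(d),"ang",np.degrees(np.arctan2(d[1],d[0])))
seg("boardedge(len .26)",[T(720,137),T(340,95)],.072)
seg("board front",[T(322,270),T(340,97)],.072)
seg("line",[T(535,295),T(551,118)],.072)
seg("fin",[T(680,266),T(688,173)],.113)
seg("bar",[T(367,262),T(385,101)],.166)
seg("strip outer",[T(349,300),T(386,25)],.06)
print("fin2",two(t,T(684,220),s,(230+(490-240)/4,135+(375-300)/4)))
print("bar2",two(t,T(375.5,181),s,(230+(726-240)/4,135+(418-300)/4)))
# pods by dark mask
im=t["image"][215:275,155:215]; m=(im.max(2)<45).astype(np.uint8)
r=cv2.minAreaRect(np.argwhere(m)[:,::-1].astype(np.float32)); b=cv2.boxPoints(r)+[155,215]
print(b, plane(t,b,.015))
seg("lamp outer pod",[A(187,224),A(252,178)],.0)
seg("lamp leg edge",[A(130,172),A(178,220)],.03)
for n,p,z in(("plain",(250,150),.038),("seal",(292,157),.008),("bezel",(346,155),.01),("switch",(467,214),.03)): print(n,plane(t,[p],z))
```

```text
house [[0.4987 0.3191 0.1215]] (array([0.498 , 0.3221, 0.1195]), np.float64(0.004451877535152654))
boardedge(len .26) [[0.5512772004904622, -0.2449317067284457], [0.5766033138789111, 0.01231435147128878]] mid [ 0.5639 -0.1163  0.072 ] len 0.25848974153468013 ang 84.37729674440074
board front [[0.45914734158921827, 0.021925994571130362], [0.5752420481460765, 0.01228613235526168]] mid [0.5172 0.0171 0.072 ] len 0.11649423948875735 ang -4.746635652458476
line [[0.44454819011704827, -0.12039066338211094], [0.5627398440176272, -0.13083449696593275]] mid [ 0.5036 -0.1256  0.072 ] len 0.11865218376279808 ang -5.049742480878624
fin [[0.46524208536147926, -0.21095962827575734], [0.5248299102079313, -0.21671455579176058]] mid [ 0.495  -0.2138  0.113 ] len 0.05986508214849374 ang -5.5164551626809235
bar [[0.4657168384268781, -0.012166221447282258], [0.5643871266516161, -0.021518710820178907]] mid [ 0.5151 -0.0168  0.166 ] len 0.0991125362193048 ang -5.414618862744981
strip outer [[0.43924514004019, 0.00413859651759186], [0.6266000231388403, -0.017704130924213135]] mid [ 0.5329 -0.0068  0.06  ] 
[... 162 characters left out ...]
]), np.float64(0.004454490400772008))
[[163.1583 241.7022]
 [182.0328 226.9308]
 [204.7386 255.9437]
 [185.864  270.7151]] [[0.5117 0.3901 0.015 ]
 [0.5544 0.3387 0.015 ]
 [0.4733 0.2691 0.015 ]
 [0.4314 0.3203 0.015 ]]
lamp outer pod [[0.4477050316812224, 0.3074519711797402], [0.4742492608271507, 0.27151568473968296]] mid [0.461  0.2895 0.    ] len 0.04467675888035515 ang -53.548683582070566
lamp leg edge [[0.4766201352118035, 0.3316688264200685], [0.45054012949192046, 0.3031742718094222]] mid [0.4636 0.3174 0.03  ] len 0.03862779233671319 ang -132.46670795105484
plain [[0.7765 0.1481 0.038 ]]
seal [[0.7648 0.0289 0.008 ]]
bezel [[ 0.772  -0.1297  0.01  ]]
switch [[ 0.5998 -0.4701  0.03  ]]
```

```bash
cat > mv.py <<'E'
import sys,numpy as np
from scipy.spatial.transform import Rotation as R
from bench import robot
def need(x,y,z,yaw):
    o=robot.get_obs(); M=R.from_euler("xyz",o["ee_rot"])
    d=M.inv().apply(np.array([x,y,z])-o["tool_pos"])/.15
    a=-((np.degrees(o["ee_rot"][2])*-1+yaw+180)%360-180)/180
    print("t",round(o["time"],2),"pos",np.round(o["tool_pos"],4),"rot",np.round(np.degrees(o["ee_rot"]),1),"w",round(float(o["width"]),4),"F",np.round(o["wrist_force"],1),"->",np.round(d,3),"turn",round(a,3))
if __name__=="__main__": need(*map(float,sys.argv[1:]))
E
python3 mv.py .4985 .32 .25 131
```

```text
t 0.1 pos [0.1898 0.5157 0.2184] rot [-179.9   -0.   159.8] w 0.0936 F [ 0.2  0.4 -0. ] -> [-2.382 -0.514 -0.21 ] turn 0.16
```

Call:
{"api": "carry_out", "payload": {
  "motion": "-0.3 -0.08 -0.1 0; -0.6 -0.16 -0.2 0; -0.9 -0.24 -0.2 0; -1 -0.26 -0.2 0; -1 -0.26 -0.2 0; -1 -0.26 -0.2 0; -1 -0.26 -0.2 0; -1 -0.26 -0.2 0",
  "grip": 1
}}

```text
time: 0.9
tool_pos: [0.316, 0.4286, 0.2492]
ee_rot: [-3.141, -0.001, 2.791]
wrist_force: [-0.3, -0.2, 0.6]
width: 0.0941
finger_force: 0.0
```

Call:
{"api": "carry_out", "payload": {
  "motion": "-0.3 -0.08 0 0.04; -0.6 -0.16 0 0.08; -0.9 -0.24 0 0.12; -1 -0.25 0 0.16; -1 -0.25 0 0.16; -1 -0.25 0 0.16; -1 -0.25 0 0.16; -1 -0.25 0 0.16"
}}

```text
time: 1.7
tool_pos: [0.4439, 0.3418, 0.2498]
ee_rot: [3.141, -0.0, 2.29]
wrist_force: [0.3, -0.0, -0.0]
width: 0.0937
finger_force: 0.0
```

```bash
python3 mv.py .4985 .32 .25 131
python3 - <<'E'
from bench import robot,snapshot
import pickle,cv2
o=robot.get_obs(); s=snapshot("wrist"); s["obs"]=o; pickle.dump(s,open("w1.pkl","wb")); cv2.imwrite("pics/w1.png",s["image"][:,:,::-1]); print(s["hand_eye"])
E
```

```text
t 1.7 pos [0.4439 0.3418 0.2498] rot [180.   -0.  131.2] w 0.0937 F [ 0.3 -0.  -0. ] -> [-0.349  0.178 -0.002] turn 0.001
[[-5.02745474e-04  9.67749737e-01  2.51913067e-01  7.42675181e-02]
 [ 9.99999832e-01  4.13834643e-04  4.05921865e-04 -9.28631580e-04]
 [ 2.88580424e-04  2.51913228e-01 -9.67749783e-01 -1.65131385e-01]
 [ 0.00000000e+00  0.00000000e+00  0.00000000e+00  1.00000000e+00]]
```

View pics/w1.png

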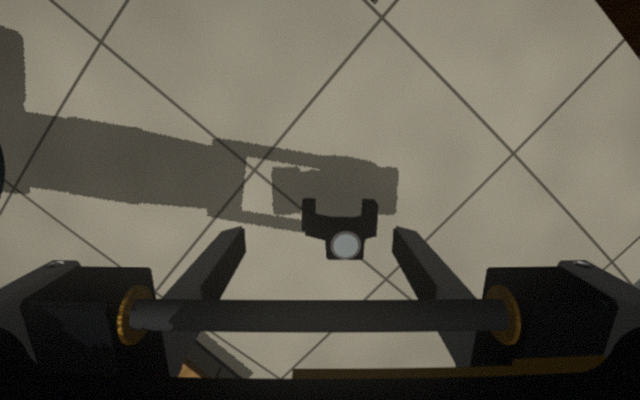

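The wrist view shows the lamp's pods level at (308,218) and (371,218), so the tool's yaw matches the lamp. The lens is at (345,245).

Run:
```python
from h import *
from scipy.spatial.transform import Rotation as R
s=pickle.load(open("w1.pkl","rb"));o=s["obs"]
W=np.eye(4);W[:3,:3]=R.from_euler("xyz",o["ee_rot"]).as_matrix();W[:3,3]=o["tool_pos"]
T=W@np.array(s["hand_eye"])
m=s["image"][230:260,330:362].min(2)>90
c=np.argwhere(m).mean(0)[::-1]+[330,230];print(c,plane(s,[c],.1215,T))
m=(s["image"][195:262,295:385].max(2)<40)
P=plane(s,[(302,200),(377,200)],.03,T);d=P[1]-P[0];print(P,np.linalg.norm(d),np.degrees(np.arctan2(d[1],d[0])))
```

```text
[345.11293634 245.49691992] [[0.49801694 0.32072903 0.1215    ]]
[[0.44396135 0.30721068 0.03      ]
 [0.51848129 0.37233974 0.03      ]] 0.09896977044074495 41.1528583535608
```

Call:
{"api": "carry_out", "payload": {
  "motion": "-0.15 0.08 0.1 0; -0.33 0.17 0.2 0; -0.342 0.18 0.4 0; -0.342 0.18 0.4 0; -0.342 0.18 0.4 0; -0.342 0.18 0.4 0; -0.342 0.18 0.4 0; -0.342 0.18 0.4 0"
}}

```text
time: 2.55
tool_pos: [0.4994, 0.3203, 0.1913]
ee_rot: [3.139, 0.001, 2.287]
wrist_force: [-0.1, 0.6, -0.2]
width: 0.094
finger_force: 0.0
```

```bash
python3 mv.py .498 .3207 .096 131.1
```

```text
t 2.55 pos [0.4994 0.3203 0.1913] rot [179.8   0.  131. ] w 0.094 F [-0.1  0.6 -0.2] -> [ 0.008 -0.007  0.635] turn -0.0
```

Call:
{"api": "carry_out", "payload": {
  "motion": "0.008 -0.005 0.15 0; 0.008 -0.005 0.3 0; 0.008 -0.005 0.45 0; 0.008 -0.005 0.6 0; 0.008 -0.005 0.63 0; 0.008 -0.005 0.63 0; 0.008 -0.005 0.63 0; 0.008 -0.005 0.63 0"
}}

```text
time: 3.35
tool_pos: [0.4988, 0.3207, 0.097]
ee_rot: [3.138, 0.001, 2.286]
wrist_force: [0.3, 0.2, 0.2]
width: 0.0943
finger_force: 0.0
```

Call:
{"api": "carry_out", "payload": {
  "motion": "0 0 0 0; 0 0 0 0; 0 0 0 0; 0 0 0 0; 0 0 0 0; 0 0 0 0; 0 0 0 0; 0 0 0 0",
  "grip": -1
}}

```text
time: 4.15
tool_pos: [0.4981, 0.3203, 0.0951]
ee_rot: [3.141, -0.0, 2.286]
wrist_force: [-0.1, 1.3, 0.9]
width: 0.0401
finger_force: 29.9
```

Call:
{"api": "carry_out", "payload": {
  "motion": "0 0 -0.1 0; 0 0 -0.2 0; 0 0 -0.3 0; 0 0 -0.45 0; 0 0 -0.6 0; 0 0 -0.75 0; 0 0 -0.9 0; 0 0 -1 0"
}}

```text
time: 4.95
tool_pos: [0.4983, 0.3204, 0.2487]
ee_rot: [3.137, 0.001, 2.286]
wrist_force: [-0.2, -0.3, -1.8]
width: 0.04
finger_force: 29.9
```

```bash
python3 mv.py .515 -.017 .29 175
python3 - <<'E'
from bench import robot,snapshot
import pickle,cv2,numpy as np
o=robot.get_obs(); s=snapshot("wrist"); s["obs"]=o; pickle.dump(s,open("w2.pkl","wb")); t=snapshot("top");pickle.dump(t,open("t2.pkl","wb"))
a=s["image"][150:400]; b=cv2.resize(t["image"][150:300,130:430],(640,320))
cv2.imwrite("pics/w2.png",np.vstack([a,b])[:,:,::-1])
E
```

```text
t 4.95 pos [0.4983 0.3204 0.2487] rot [1.798e+02 1.000e-01 1.310e+02] w 0.04 F [-0.2 -0.3 -1.8] -> [-1.771 -1.39  -0.28 ] turn -0.245
```

View pics/w2.png

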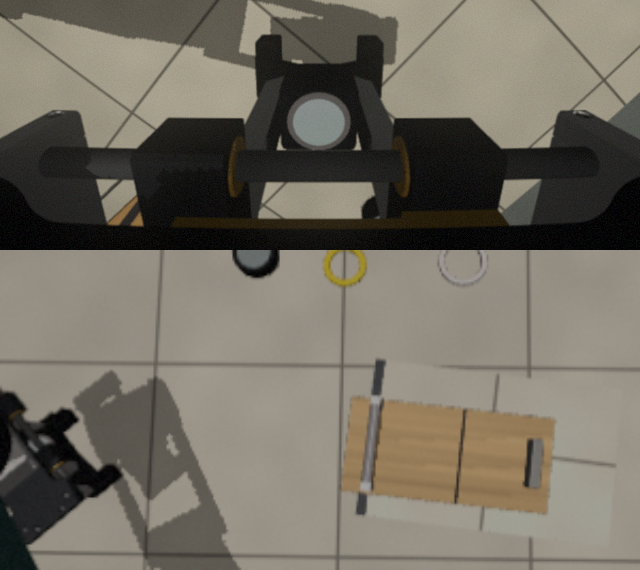

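The lamp is held squarely, with its lens centred at (319,120), and the board has not moved.

Call:
{"api": "carry_out", "payload": {
  "motion": "-0.05 -0.04 -0.1 -0.02; -0.15 -0.12 -0.2 -0.05; -0.3 -0.24 -0.28 -0.08; -0.47 -0.37 -0.29 -0.11; -0.64 -0.5 -0.29 -0.15; -0.8 -0.63 -0.29 -0.19; -0.93 -0.73 -0.29 -0.22; -1 -0.79 -0.29 -0.245"
}}

```text
time: 5.85
tool_pos: [0.5064, 0.1271, 0.2872]
ee_rot: [-3.14, -0.002, 3.057]
wrist_force: [-0.5, -0.1, -3.1]
width: 0.0397
finger_force: 29.9
```

```bash
python3 mv.py .515 -.017 .29 174.7
```

```text
t 5.85 pos [0.5064 0.1271 0.2872] rot [-1.799e+02 -1.000e-01  1.752e+02] w 0.0397 F [-0.5 -0.1 -3.1] -> [-0.138 -0.952 -0.018] turn 0.003
```

Call:
{"api": "carry_out", "payload": {
  "motion": "-0.01 -0.05 -0.02 0; -0.03 -0.18 -0.02 0; -0.06 -0.35 -0.02 0; -0.09 -0.53 -0.02 0; -0.11 -0.7 -0.02 0; -0.13 -0.84 -0.02 0; -0.138 -0.92 -0.02 0; -0.138 -0.946 -0.02 0"
}}

```text
time: 6.65
tool_pos: [0.5152, -0.0146, 0.291]
ee_rot: [3.141, -0.001, 3.054]
wrist_force: [1.1, 0.2, -2.5]
width: 0.0399
finger_force: 29.9
```

```bash
python3 mv.py .515 -.016 .189 174.7
python3 - <<'E'
from bench import robot,snapshot
import pickle,cv2,numpy as np
o=robot.get_obs(); t=snapshot("scene");pickle.dump(t,open("s3.pkl","wb"))
print(robot.get_obs()["tool_pos"])
a=cv2.resize(t["image"][60:230,230:430],(800,680))[:600]
cv2.imwrite("pics/s3.png",np.clip(a[:,:,::-1]*1.6,0,255))
E
```

```text
t 6.65 pos [ 0.5152 -0.0146  0.291 ] rot [ 1.80e+02 -1.00e-01  1.75e+02] w 0.0399 F [ 1.1  0.2 -2.5] -> [-0.   -0.01  0.68] turn 0.002
[ 0.51512046 -0.01447643  0.29113866][ WARN:0@0.678] global loadsave.cpp:1063 imwrite_ Unsupported depth image for selected encoder is fallbacked to CV_8U.
```

View pics/s3.png

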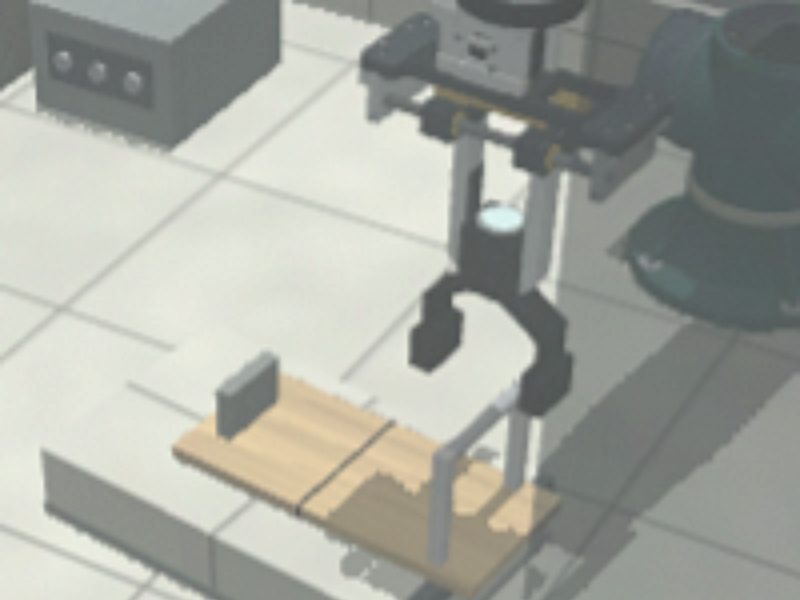

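The scene view shows the lamp upright above the bar, with a pod on each side. I'll lower it.

Call:
{"api": "carry_out", "payload": {
  "motion": "0 -0.01 0.06 0; 0 -0.01 0.14 0; 0 -0.01 0.23 0; 0 -0.01 0.32 0; 0 -0.01 0.41 0; 0 -0.01 0.5 0; 0 -0.01 0.57 0; 0 -0.01 0.62 0"
}}

```text
time: 7.5
tool_pos: [0.5147, -0.0154, 0.197]
ee_rot: [3.141, -0.001, 3.056]
wrist_force: [0.0, -0.4, -2.5]
width: 0.0397
finger_force: 29.9
```

Call:
{"api": "carry_out", "payload": {
  "motion": "0 0 0.01 0; 0 0 0.02 0; 0 0 0.03 0; 0 0 0.04 0; 0 0 0.05 0; 0 0 0.05 0; 0 0 0.05 0; 0 0 0.05 0"
}}

```text
time: 8.3
tool_pos: [0.5151, -0.0155, 0.1911]
ee_rot: [3.142, 0.0, 3.056]
wrist_force: [0.2, 0.1, -3.7]
width: 0.0398
finger_force: 29.9
```

```bash
python3 mv.py .515 -.016 .189 174.7
python3 - <<'E'
from bench import robot,snapshot
import pickle,cv2,numpy as np
t=snapshot("scene");w=snapshot("wrist")
a=cv2.resize(t["image"][90:230,250:400],(430,400)); b=cv2.resize(w["image"],(430,200))[:200]
b=cv2.resize(w["image"],(360,225)); o=np.zeros((400,800,3),np.uint8);o[:,:430]=a;o[:225,440:]=b
cv2.imwrite("pics/s4.png",np.clip(o[:,:,::-1]*1.6,0,255).astype(np.uint8))
E
```

```text
t 8.3 pos [ 0.5151 -0.0155  0.1911] rot [180.    0.  175.1] w 0.0398 F [ 0.2  0.1 -3.7] -> [ 0.001 -0.003  0.014] turn 0.002
```

View pics/s4.png

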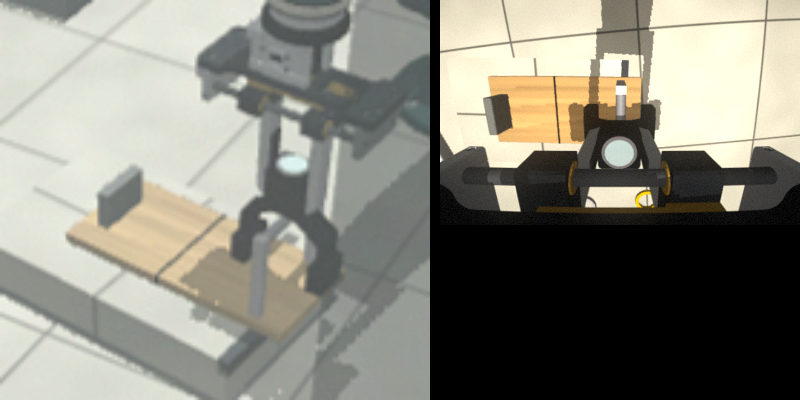

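The lamp straddles the bar near its middle and is centred across it. I'll lower the last few mm until it touches.

Call:
{"api": "carry_out", "payload": {
  "motion": "0 0 0.005 0; 0 0 0.01 0; 0 0 0.015 0; 0 0 0.018 0; 0 0 0.02 0; 0 0 0.02 0; 0 0 0.02 0; 0 0 0.02 0"
}}

```text
time: 9.2
tool_pos: [0.5151, -0.0155, 0.1883]
ee_rot: [3.142, 0.0, 3.056]
wrist_force: [-1.8, -0.1, 1.6]
width: 0.0403
finger_force: 30.0
```

Contact: the vertical force went from -2.5 to +1.6 N. Releasing now.

Call:
{"api": "carry_out", "payload": {
  "motion": "0 0 0 0; 0 0 0 0; 0 0 0 0; 0 0 0 0; 0 0 0 0; 0 0 0 0; 0 0 0 0; 0 0 0 0",
  "grip": 1
}}

```text
time: 10.0
tool_pos: [0.5151, -0.0155, 0.188]
ee_rot: [3.141, 0.0, 3.056]
wrist_force: [-0.6, -0.5, 0.4]
width: 0.0937
finger_force: 0.0
```

Call:
{"api": "carry_out", "payload": {
  "motion": "0 0 -0.1 0; 0 0 -0.25 0; 0 0 -0.4 0; 0 0 -0.55 0; 0 0 -0.7 0; 0 0 -0.8 0; 0 0 -0.8 0; 0 0 -0.8 0"
}}

```text
time: 10.8
tool_pos: [0.5152, -0.0155, 0.3086]
ee_rot: [3.142, 0.001, 3.056]
wrist_force: [-0.3, 0.3, -0.7]
width: 0.0938
finger_force: 0.0
```

```bash
python3 mv.py .494 -.2135 .29 174.7
python3 - <<'E'
from bench import robot,snapshot
from h import *
from scipy.spatial.transform import Rotation as R
o=robot.get_obs();w=snapshot("wrist");t=snapshot("scene"); w["obs"]=o; pickle.dump((w,t),open("p5.pkl","wb"))
a=cv2.resize(t["image"][90:230,250:400],(430,400)); 
c=np.zeros((600,800,3),np.uint8);c[:400,:640]=w["image"];c[400:,:214]=cv2.resize(a,(214,200)); 
c=np.zeros((400,800,3),np.uint8);c[:,:372]=cv2.resize(a,(372,400));c[:268,372:]=cv2.resize(w["image"],(428,268))
cv2.imwrite("pics/s5.png",np.clip(c[:,:,::-1]*1.4,0,255).astype(np.uint8))
E
```

```text
t 10.8 pos [ 0.5152 -0.0155  0.3086] rot [1.800e+02 1.000e-01 1.751e+02] w 0.0938 F [-0.3  0.3 -0.7] -> [ 0.028 -1.327  0.124] turn 0.002
```

View pics/s5.png

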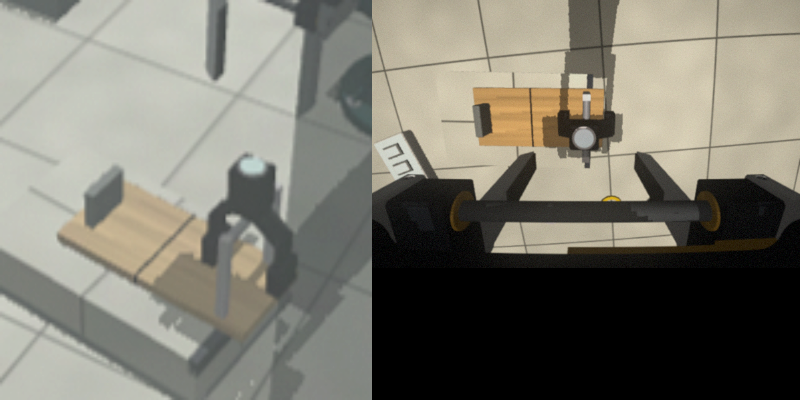

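The lamp hangs upright on the bar with a pod on each side, and the fingers are clear. On to the fin.

Call:
{"api": "carry_out", "payload": {
  "motion": "0.01 -0.2 0 0; 0.01 -0.45 0 0; 0.01 -0.7 0 0; 0.02 -0.9 0 0; 0.02 -1 0 0; 0.02 -1 0 0; 0.02 -1 0 0; 0.02 -1 0 0"
}}

```text
time: 11.7
tool_pos: [0.4995, -0.1634, 0.3079]
ee_rot: [3.141, -0.0, 3.058]
wrist_force: [-0.9, 0.4, 0.4]
width: 0.0934
finger_force: 0.0
```

Call:
{"api": "carry_out", "payload": {
  "motion": "0 -0.15 0.1 0; 0 -0.3 0.2 0; 0 -0.327 0.3 0; 0 -0.327 0.4 0; 0 -0.327 0.4 0; 0 -0.327 0.4 0; 0 -0.327 0.4 0; 0 -0.327 0.4 0"
}}

```text
time: 12.5
tool_pos: [0.4956, -0.2133, 0.2492]
ee_rot: [-3.141, 0.002, 3.057]
wrist_force: [0.3, 0.3, -0.4]
width: 0.0943
finger_force: 0.0
```

```bash
python3 mv.py .494 -.2135 .093 174.7
python3 - <<'E'
from bench import robot,snapshot
from h import *
o=robot.get_obs();w=snapshot("wrist"); t=snapshot("top"); w["obs"]=o; pickle.dump((w,t),open("p6.pkl","wb"))
cv2.imwrite("pics/w6.png",np.clip(w["image"][:,:,::-1]*1.2,0,255).astype(np.uint8))
E
```

```text
t 12.5 pos [ 0.4956 -0.2133  0.2492] rot [-1.800e+02  1.000e-01  1.751e+02] w 0.0943 F [ 0.3  0.3 -0.4] -> [ 1.200e-02 -1.000e-03  1.041e+00] turn 0.002
```

View pics/w6.png

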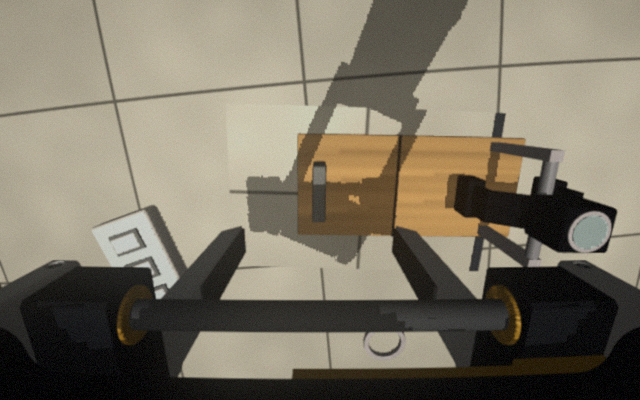

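The wrist view shows the fin at columns 312–326, rows 161–222, and the line running from (400,137) to (396,237). The strip shows at (500,115–135) and (476,235–270), with the lamp hanging at right.

Run:
```python
from h import *
from scipy.spatial.transform import Rotation as R
np.set_printoptions(precision=4,suppress=True)
w,t=pickle.load(open("p6.pkl","rb"));o=w["obs"]
W=np.eye(4);W[:3,:3]=R.from_euler("xyz",o["ee_rot"]).as_matrix();W[:3,3]=o["tool_pos"];T=W@np.array(w["hand_eye"])
g=w["image"].astype(int); L=g.sum(2)
print("fin row 175",L[175,306:334],"row 210",L[210,306:334])
for r in(120,130,245,260): print("strip",r,L[r,465:512].tolist())
for r in(140,225): print("line",r,L[r,390:408].tolist())
def seg(n,uv,z):
    P=plane(w,uv,z,T); d=P[1]-P[0]; print(n,P[:,:2].tolist(),"len",np.linalg.norm(d),"ang",np.degrees(np.arctan2(d[1],d[0])))
seg("fin",[(319.5,163),(319,222)],.113)
seg("line",[(400,137),(396.5,237)],.072)
seg("boardback",[(299,135),(298,234)],.072)
```

```text
fin row 175 [367 355 369 372 375 348 247 249 283 302 301 292 290 294 293 286 289 298
 277 248 290 363 371 369 378 366 364 365] row 210 [224 209 209 214 231 188 156 151 152 161 164 148 163 153 152 158 144 151
 143 170 191 228 207 191 219 217 196 214]
strip 120 [432, 453, 435, 431, 451, 434, 453, 444, 449, 446, 456, 450, 452, 439, 449, 443, 452, 450, 434, 445, 432, 428, 442, 432, 440, 428, 443, 438, 370, 259, 159, 143, 136, 140, 137, 143, 130, 128, 142, 250, 403, 430, 441, 447, 442, 442, 443]
strip 130 [439, 440, 443, 437, 432, 444, 443, 434, 442, 455, 438, 445, 439, 443, 446, 440, 437, 431, 441, 436, 442, 435, 442, 438, 443, 424, 430, 370, 211, 120, 124, 136, 143, 137, 140, 139, 141, 224, 366, 434, 447, 444, 444, 435, 441, 439, 437]
strip 245 [424, 400, 409, 424, 408, 420, 426, 404, 311, 174, 133, 134, 135, 135, 124, 138, 149, 227, 346, 424, 423, 429, 415, 355, 270, 253, 339, 386, 344, 254, 155, 122, 129, 109, 133, 136, 130, 113, 120, 131, 125, 122, 116, 124, 114, 114, 123]
strip 260 [426, 417, 415, 413, 404, 383, 207, 131, 120, 130, 127, 126, 137, 132, 209, 308, 404, 419, 421, 408, 419, 421, 363, 259, 259, 341, 415, 423, 434, 432, 426, 425, 429, 426, 451, 426, 426, 428, 425, 434, 424, 430, 440, 434, 437, 416, 425]
line 140 [347, 337, 345, 341, 352, 342, 311, 261, 166, 102, 93, 141, 174, 179, 185, 175, 194, 187]
line 225 [191, 177, 117, 116, 209, 317, 300, 316, 321, 350, 354, 342, 349, 352, 350, 356, 360, 360]
fin [[0.46176069577578804, -0.20935953925886816], [0.5236907337637883, -0.2151457258651761]] len 0.06219975531011492 ang -5.337707519283335
line [[0.4458351281587158, -0.11768952333680822], [0.5649559546043463, -0.12408082063834786]] len 0.11929216225002673 ang -3.0711974106957145
boardback [[0.4342383819574186, -0.22978600964640034], [0.5507696112792676, -0.2428914383353573]] len 0.11726585039295412 ang -6.416682127869058
```

Run:
```python
from h import *
from scipy.spatial.transform import Rotation as R
np.set_printoptions(precision=4,suppress=True)
w,t=pickle.load(open("p6.pkl","rb"));o=w["obs"]
W=np.eye(4);W[:3,:3]=R.from_euler("xyz",o["ee_rot"]).as_matrix();W[:3,3]=o["tool_pos"];T=W@np.array(w["hand_eye"])
def seg(n,s,uv,z,T=None):
    P=plane(s,uv,z,T)[:,:2]; d=P[1]-P[0]; print(n,P.tolist(),"len",np.linalg.norm(d),"ang",np.degrees(np.arctan2(d[1],d[0]))); return P
seg("fin",w,[(318.7,163),(318.5,222)],.113,T)
l=seg("line",w,[(399.6,140),(392.5,225)],.072,T)
e=seg("edge",w,[(503.9,121),(479.8,260)],.06,T)
d=(e[1]-e[0])/np.linalg.norm(e[1]-e[0]); n=np.array([-d[1],d[0]]); 
print("mark in edge x",(l-e[0])@n, "n ang",np.degrees(np.arctan2(n[1],n[0])))
```

```text
fin [[0.46169240355795993, -0.21015677436513938], [0.5236458897462613, -0.21566986365378202]] len 0.06219830065515125 ang -5.085216672844738
line [[0.44910739659361104, -0.11821024019971586], [0.5490722532926867, -0.12862426242725183]] len 0.1005058427844986 ang -5.947439314509164
edge [[0.4378344088129697, 0.006904284235397684], [0.6118955548001539, -0.012869531164606957]] len 0.1751807247326181 ang -6.481169247231318
mark in edge x [-0.123  -0.1221] n ang 83.51883075276868
```

Call:
{"api": "carry_out", "payload": {
  "motion": "0.017 0 0.15 0; 0.017 0 0.3 0; 0.017 0 0.45 0; 0.017 0 0.6 0; 0.017 0 0.75 0; 0.017 0 0.85 0; 0.017 0 0.85 0; 0.017 0 0.85 0"
}}

```text
time: 13.4
tool_pos: [0.4928, -0.2135, 0.1211]
ee_rot: [-3.141, 0.001, 3.056]
wrist_force: [-0.2, 0.3, 0.1]
width: 0.0941
finger_force: 0.0
```

```bash
python3 mv.py .493 -.213 .094 175
```

```text
t 13.4 pos [ 0.4928 -0.2135  0.1211] rot [-180.     0.   175.1] w 0.0941 F [-0.2  0.3  0.1] -> [-0.001  0.004  0.181] turn 0.0
```

Call:
{"api": "carry_out", "payload": {
  "motion": "0 0 0.05 0; 0 0 0.1 0; 0 0 0.15 0; 0 0 0.18 0; 0 0 0.18 0; 0 0 0.18 0; 0 0 0.18 0; 0 0 0.18 0"
}}

```text
time: 14.2
tool_pos: [0.4927, -0.2135, 0.0939]
ee_rot: [-3.141, 0.001, 3.056]
wrist_force: [-0.4, -0.1, -0.7]
width: 0.0939
finger_force: 0.0
```

Call:
{"api": "carry_out", "payload": {
  "motion": "0 0 0 0; 0 0 0 0; 0 0 0 0; 0 0 0 0; 0 0 0 0; 0 0 0 0; 0 0 0 0; 0 0 0 0",
  "grip": -1
}}

```text
time: 15.0
tool_pos: [0.4925, -0.2133, 0.0934]
ee_rot: [3.141, -0.0, 3.056]
wrist_force: [0.2, -0.4, 0.8]
width: 0.0336
finger_force: 0.0
```

Run:
```python
from bench import robot,snapshot
from h import *
o=robot.get_obs(); print(o["tool_pos"],o["ee_rot"],o["width"],o["wrist_force"],o["wrist_torque"])
t=snapshot("top"); w=snapshot("wrist"); w["obs"]=o; pickle.dump((w,t),open("p7.pkl","wb"))
g=w["image"].astype(int).sum(2)
for r in (70,100,140,180,200): print(r,g[r,380:640:4].tolist())
# target: 122.5mm along ledge x (83.5 deg)
from mv import need
p=o["tool_pos"]; need(p[0]+.1225*np.cos(np.radians(83.5)),p[1]+.1225*np.sin(np.radians(83.5)),p[2],np.degrees(o["ee_rot"][2]))
```

```text
[ 0.49250153 -0.21330804  0.09343879] [ 3.14146928e+00 -3.31338239e-07  3.05583167e+00] 0.033609100665164655 [ 0.17227797 -0.43117065  0.76838592] [ 0.02652604 -0.0205288   0.01783736]
70 [237, 239, 229, 225, 238, 249, 232, 237, 230, 229, 246, 236, 237, 228, 233, 236, 236, 242, 237, 246, 220, 216, 241, 243, 454, 450, 439, 439, 448, 441, 446, 441, 443, 440, 450, 440, 435, 437, 445, 446, 433, 429, 428, 431, 428, 418, 420, 424, 417, 417, 417, 412, 422, 407, 407, 377, 231, 425, 418, 421, 419, 420, 428, 419, 431]
100 [318, 306, 280, 282, 260, 268, 242, 236, 237, 235, 254, 244, 258, 245, 239, 252, 246, 241, 240, 225, 234, 233, 349, 444, 453, 444, 440, 434, 436, 428, 437, 443, 438, 437, 437, 439, 434, 440, 436, 424, 437, 439, 437, 429, 433, 428, 426, 429, 419, 417, 427, 423, 430, 424, 422, 207, 437, 427, 430, 440, 434, 428, 423, 432, 425]
140 [483, 474, 477, 477, 466, 399, 262, 430, 455, 451, 458, 461, 446, 457, 441, 457, 459, 452, 375, 234, 239, 222, 233, 235, 245, 228, 377, 436, 436, 440, 418, 436, 439, 430, 424, 421, 416, 422, 427, 432, 430, 426, 431, 444, 444, 432, 438, 447, 438, 438, 4
[... 157 characters left out ...]
, 179, 177, 162, 168, 110, 113, 198, 302, 309, 312, 316, 307, 309, 317, 319, 317, 312, 326, 319, 324, 313, 312, 317, 328, 326, 335, 319, 324, 323, 331, 314, 321, 320, 317, 326, 323, 317, 330, 325, 325, 321, 322, 327, 176, 143, 133, 112, 123, 116]
200 [351, 355, 360, 354, 348, 352, 356, 346, 340, 349, 356, 365, 194, 196, 189, 188, 187, 190, 189, 171, 85, 354, 360, 351, 347, 347, 349, 353, 358, 356, 357, 357, 361, 356, 349, 345, 343, 353, 345, 363, 353, 345, 346, 345, 356, 347, 345, 344, 352, 343, 347, 345, 345, 343, 339, 339, 337, 352, 168, 182, 163, 169, 336, 336, 342]
t 15.1 pos [ 0.4925 -0.2134  0.0935] rot [180.    0.  175.1] w 0.0255 F [-0.2  0.5  0.6] -> [-0.023  0.817  0.   ] turn -0.0
```

Still closing (width 25 mm), so I'll wait one more call.

Call:
{"api": "carry_out", "payload": {
  "motion": "0 0 0 0; 0 0 0 0; 0 0 0 0; 0 0 0 0; 0 0 0 0; 0 0 0 0; 0 0 0 0; 0 0 0 0"
}}

```text
time: 15.9
tool_pos: [0.4926, -0.2131, 0.0934]
ee_rot: [3.141, 0.0, 3.056]
wrist_force: [0.8, 2.6, 0.7]
width: 0.0139
finger_force: 30.0
```

Call:
{"api": "carry_out", "payload": {
  "motion": "0 0.01 0 0; -0.001 0.03 0 0; -0.002 0.06 0 0; -0.003 0.1 0 0; -0.004 0.14 0 0; -0.005 0.18 0 0; -0.006 0.21 0 0; -0.007 0.23 0 0"
}}

```text
time: 16.7
tool_pos: [0.4964, -0.1814, 0.0942]
ee_rot: [-3.136, 0.001, 3.056]
wrist_force: [-0.7, -6.2, 0.9]
width: 0.0137
finger_force: 30.0
```

Call:
{"api": "carry_out", "payload": {
  "motion": "0 0.02 0 0; -0.001 0.05 0 0; -0.002 0.09 0 0; -0.004 0.13 0 0; -0.005 0.17 0 0; -0.006 0.21 0 0; -0.007 0.24 0 0; -0.007 0.25 0 0"
}}

```text
time: 17.5
tool_pos: [0.5008, -0.1444, 0.0943]
ee_rot: [-3.135, 0.001, 3.056]
wrist_force: [-1.0, -6.6, 1.1]
width: 0.0138
finger_force: 30.0
```

Call:
{"api": "carry_out", "payload": {
  "motion": "0 0.02 0 0; -0.001 0.05 0 0; -0.002 0.09 0 0; -0.004 0.13 0 0; -0.005 0.17 0 0; -0.006 0.2 0 0; -0.006 0.22 0 0; -0.006 0.23 0 0"
}}

```text
time: 18.3
tool_pos: [0.5047, -0.1106, 0.0944]
ee_rot: [-3.134, 0.001, 3.056]
wrist_force: [-0.5, -5.6, 2.2]
width: 0.0138
finger_force: 30.0
```

Run:
```python
from bench import robot,snapshot
from h import *
o=robot.get_obs(); print(o["tool_pos"],o["ee_rot"],o["width"],o["finger_force"],o["wrist_force"],o["wrist_torque"])
p=np.array(o["tool_pos"])-[.4926,-.2131,.0934]; a=np.radians(83.5); print("out",p[0]*np.cos(a)+p[1]*np.sin(a),"side",-p[0]*np.sin(a)+p[1]*np.cos(a))
t=snapshot("top"); w=snapshot("wrist"); s=snapshot("scene"); w["obs"]=o; pickle.dump((w,t,s),open("p8.pkl","wb"))
c=np.zeros((600,800,3),np.uint8)
c[:300,:480]=cv2.resize(w["image"],(480,300)); c[300:,:400]=cv2.resize(t["image"][195:285,250:370],(400,300),interpolation=2); c[300:,400:]=cv2.resize(s["image"][120:240,260:420],(400,300),interpolation=2)
cv2.imwrite("pics/c8.png",np.clip(c[:,:,::-1]*1.3,0,255).astype(np.uint8))
```

```text
[ 0.50470855 -0.11055944  0.0943827 ] [-3.13426682e+00  1.14614171e-03  3.05623162e+00] 0.013830303391877796 29.986265301704407 [-0.49772238 -5.6425258   2.2279183 ] [-1.45246296  0.35161443  0.05121397]
out 0.10325214034033255 side -0.00042279653653196254
```

View pics/c8.png

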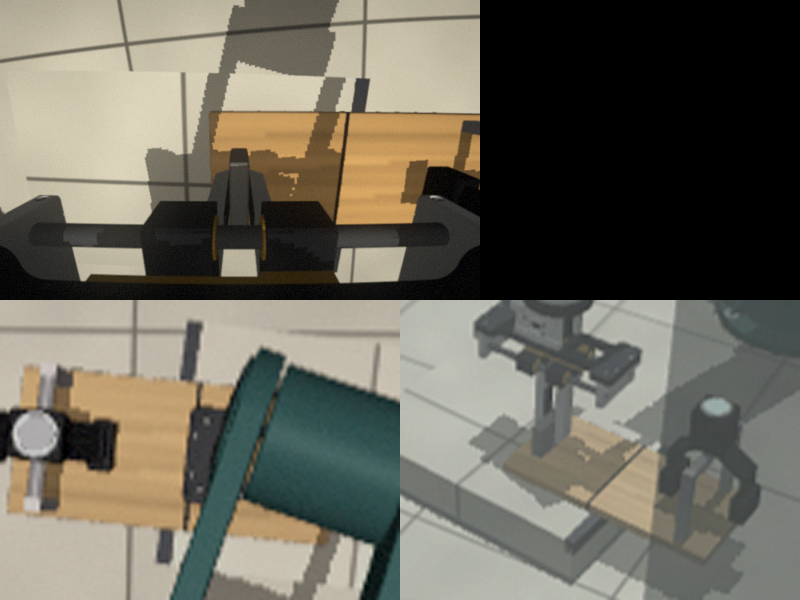

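The view shows the board level and the lamp hanging on it. The line ends at wrist pixel (463,150), and the strip at (480–492,105–148) sits slightly farther out. Measuring what is left.

Run:
```python
from h import *
from scipy.spatial.transform import Rotation as R
np.set_printoptions(precision=4,suppress=True)
w,t,s=pickle.load(open("p8.pkl","rb"));o=w["obs"]
W=np.eye(4);W[:3,:3]=R.from_euler("xyz",o["ee_rot"]).as_matrix();W[:3,3]=o["tool_pos"];T=W@np.array(w["hand_eye"])
def sub(im,r,a,b,dark,rising):  # half-level crossing columns of the dark run
    L=im.astype(int).sum(2)[r,a:b]; k=np.where(L<dark)[0]; return (a+k[0]-.5,a+k[-1]+.5) if len(k) else None
g=w["image"]
E=[(sub(g,r,465,505,280,1),r) for r in range(112,143,4)];print("strip",E)
L=[(sub(g,r,446,474,130,1),r) for r in range(154,205,6)];print("line",L)
E=[(c[1],r) for c,r in E if c];Lm=[(sum(c)/2,r) for c,r in L if c and c[1]-c[0]<7]
e=plane(w,E,.06,T)[:,:2];l=plane(w,Lm,.072,T)[:,:2]
n=np.array([np.cos(np.radians(83.5)),np.sin(np.radians(83.5))])
print("wrist gap",(e@n),(l@n),np.median(l@n)-np.median(e@n))
g=t["image"];f=lambda x,y:(250+x*.3,195+(y-300)*.3)
print([ (r,g.astype(int).sum(2)[r,294:316].tolist()) for r in(204,210,267,271)])
print([ (r,g.astype(int).sum(2)[r,296:316].tolist()) for r in(221,225)])
```

```text
strip [((np.float64(472.5), np.float64(491.5)), 112), ((np.float64(472.5), np.float64(491.5)), 116), ((np.float64(472.5), np.float64(490.5)), 120), ((np.float64(471.5), np.float64(489.5)), 124), ((np.float64(471.5), np.float64(489.5)), 128), ((np.float64(470.5), np.float64(488.5)), 132), ((np.float64(470.5), np.float64(488.5)), 136), ((np.float64(468.5), np.float64(487.5)), 140)]
line [((np.float64(461.5), np.float64(464.5)), 154), ((np.float64(461.5), np.float64(464.5)), 160), ((np.float64(460.5), np.float64(463.5)), 166), ((np.float64(459.5), np.float64(462.5)), 172), ((np.float64(458.5), np.float64(462.5)), 178), ((np.float64(458.5), np.float64(461.5)), 184), ((np.float64(457.5), np.float64(460.5)), 190), ((np.float64(456.5), np.float64(459.5)), 196), ((np.float64(455.5), np.float64(459.5)), 202)]
wrist gap [0.0562 0.0566 0.0563 0.056  0.0564 0.0562 0.0566 0.0563] [0.0355 0.0361 0.036  0.0359 0.0361 0.0364 0.0363 0.0362 0.0365] -0.02018040965251141
[(204, [301, 302, 298, 304, 297, 297, 298, 308, 304, 304, 310, 287, 167, 159, 162, 173, 337, 435, 431, 432, 433, 436]), (210, [417, 421, 420, 417, 417, 419, 418, 420, 421, 421, 418, 199, 164, 160, 175, 335, 436, 438, 435, 434, 438, 432]), (267, [414, 414, 413, 318, 169, 178, 174, 184, 448, 450, 448, 450, 387, 147, 194, 189, 192, 183, 191, 188, 182, 187]), (271, [414, 414, 408, 167, 171, 172, 174, 239, 451, 449, 452, 277, 165, 195, 184, 192, 192, 194, 194, 186, 176, 180])]
[(221, [362, 362, 357, 355, 358, 355, 353, 353, 354, 352, 350, 355, 351, 188, 215, 359, 356, 355, 354, 364]), (225, [364, 366, 365, 369, 368, 369, 372, 364, 364, 365, 362, 359, 360, 112, 344, 358, 360, 361, 361, 357])]
```

Call:
{"api": "carry_out", "payload": {
  "motion": "0 0.01 0 0; -0.001 0.03 0 0; -0.001 0.055 0 0; -0.002 0.08 0 0; -0.003 0.1 0 0; -0.003 0.12 0 0; -0.003 0.128 0 0; -0.003 0.13 0 0"
}}

```text
time: 19.25
tool_pos: [0.5068, -0.0915, 0.0944]
ee_rot: [-3.134, 0.001, 3.056]
wrist_force: [-0.3, -5.6, 1.7]
width: 0.0141
finger_force: 30.0
```

Call:
{"api": "carry_out", "payload": {
  "motion": "0 0 0 0; 0 0 0 0; 0 0 0 0; 0 0 0 0; 0 0 0 0; 0 0 0 0; 0 0 0 0; 0 0 0 0"
}}

```text
time: 20.05
tool_pos: [0.5069, -0.0915, 0.0944]
ee_rot: [-3.134, 0.001, 3.056]
wrist_force: [-0.7, -5.9, 1.1]
width: 0.014
finger_force: 30.0
```

Run:
```python
from bench import robot,snapshot
from h import *
from scipy.spatial.transform import Rotation as R
np.set_printoptions(precision=4,suppress=True)
o=robot.get_obs(); print(o["tool_pos"],o["ee_rot"],o["width"],o["finger_force"],o["wrist_force"],o["wrist_torque"])
p=np.array(o["tool_pos"])-[.4926,-.2131,.0934]; a=np.radians(83.5); print("out",p[0]*np.cos(a)+p[1]*np.sin(a))
t=snapshot("top"); w=snapshot("wrist"); s=snapshot("scene"); w["obs"]=o; pickle.dump((w,t,s),open("p9.pkl","wb"))
W=np.eye(4);W[:3,:3]=R.from_euler("xyz",o["ee_rot"]).as_matrix();W[:3,3]=o["tool_pos"];T=W@np.array(w["hand_eye"])
G=w["image"].astype(int).sum(2)
def run(r,a,b,th):
    k=np.where(G[r,a:b]<th)[0]; return (a+k[0]-.5,a+k[-1]+.5) if len(k) else None
E=[(run(r,435,505,280),r) for r in range(112,143,4)];L=[(run(r,446,474,130),r) for r in range(154,205,6)];print(E,L)
n=np.array([np.cos(a),np.sin(a)])
e=plane(w,[(c[1],r) for c,r in E if c],.06,T)[:,:2]@n; l=plane(w,[(sum(c)/2,r) for c,r in L if c],.072,T)[:,:2]@n
print(e,l,"gap",np.median(l)-np.median(e))
c=np.zeros((600,800,3),np.uint8)
c[:300,:480]=cv2.resize(w["image"],(480,300)); c[300:,:400]=cv2.resize(t["image"][195:285,250:370],(400,300),interpolation=2); c[300:,400:]=cv2.resize(s["image"][120:240,260:420],(400,300),interpolation=2)
cv2.imwrite("pics/c9.png",np.clip(c[:,:,::-1]*1.3,0,255).astype(np.uint8))
```

```text
[ 0.5069 -0.0915  0.0944] [-3.134   0.0013  3.0559] 0.013958724403703621 29.992364645004272 [-0.6815 -5.8971  1.0865] [-1.5905  0.2116  0.0218]
out 0.1223873948156319
[((np.float64(434.5), np.float64(463.5)), 112), ((np.float64(434.5), np.float64(463.5)), 116), ((np.float64(434.5), np.float64(462.5)), 120), ((np.float64(434.5), np.float64(462.5)), 124), ((np.float64(434.5), np.float64(462.5)), 128), ((np.float64(434.5), np.float64(462.5)), 132), ((np.float64(434.5), np.float64(462.5)), 136), ((np.float64(434.5), np.float64(462.5)), 140)] [((np.float64(461.5), np.float64(464.5)), 154), ((np.float64(460.5), np.float64(464.5)), 160), ((np.float64(460.5), np.float64(463.5)), 166), ((np.float64(459.5), np.float64(462.5)), 172), ((np.float64(458.5), np.float64(461.5)), 178), ((np.float64(458.5), np.float64(461.5)), 184), ((np.float64(456.5), np.float64(460.5)), 190), ((np.float64(456.5), np.float64(459.5)), 196), ((np.float64(456.5), np.float64(459.5)), 202)]
[0.057  0.0573 0.057  0.0573 0.0577 0.058  0.0584 0.0587] [0.0547 0.0549 0.0551 0.055  0.0549 0.0555 0.0551 0.0553 0.0559] gap -0.0024222842723250065
```

View pics/c9.png

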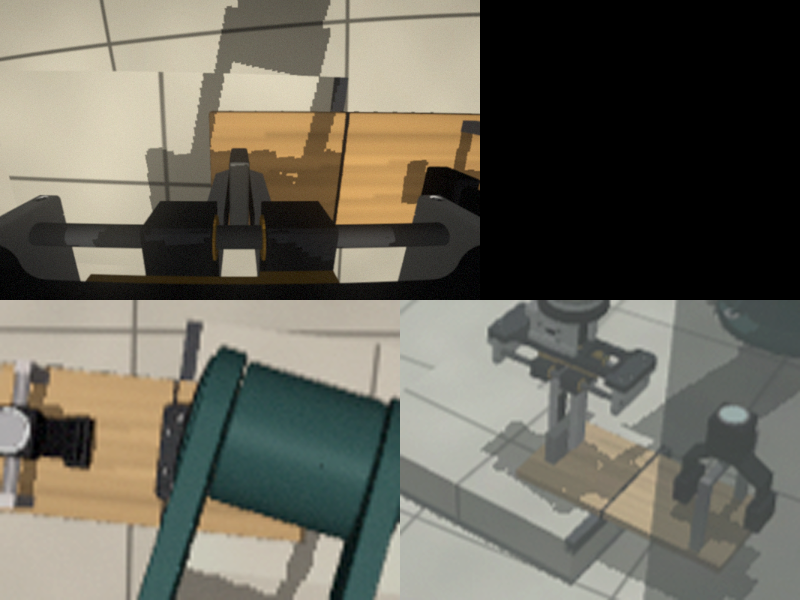

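The line meets the strip's outer edge: the wrist view puts it 1–2 mm short and the travel measures 122.4 of 122.5 mm, both inside the 7 mm limit. The board is level and gripped at 30 N, and the lamp hangs freely. Handing in.

```bash
python3 -c "
from bench import robot
print(robot.close_job())"
```

```text
the job is handed in; nothing more can be done
None
```

I handed the job in at about 20 s (limit 56 s), but the hand-in returned no verdict: the lamp hangs released on the bar, the board's line lies within about 2 mm of the ledge edge, and the gripper still holds the board level by its fin.

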